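Refit the return spring of a chip cutter

ROBOT

A 7-joint arm with a two-finger parallel gripper is mounted at the origin on a cart in front of the work surface, level with it; the furniture and walls round the work are solid. World frame = base frame: x ahead of the robot, y to its left, z up, the work surface at z = 0. Lengths are in m, angles in rad, forces in N, time in s.
With the tool pointing down it reaches from about 0.425 to 0.95 m from the base axis. Payload 4.7 kg.
Tool frame: the origin (TCP) lies on the centre line of the jaws, within the pads' length; the fingertips stand robot.nose_length ahead of it and the grasp point (between the pads) lies 8 mm behind it (robot.nose_length is the distance from the TCP to the fingertips, in m); z points along the fingers, y is the line along which they close (so a half turn about z gives the same grasp; the last joint's range is limited). The gripper opens to 85 mm and grips with 20 to 120 N. Pads are 22 mm wide; open, the fingers measure 114 mm over their backs; the gripper's body (76 mm by 85 mm) begins 54 mm behind the grasp point. The pads swing forward as they close: fully open they stand 13 mm farther back than shut.
Start: joints at [-1.163, 0.469, -0.049, 1.532, 0.024, 1.141, -0.082], TCP at [0.286, 0.612, 0.242] pointing down, gripper open.
Joint ranges: [-2.59, 2.59], [-0.33, 1.99], [-1.39, 1.29], [0.1, 2.45], [-1.04, 4.18], [0.21, 1.99], [-2.66, 2.66]. Speed limits (rad/s): [2.57, 2.57, 3.14, 3.14, 3.14, 3.14, 3.14].

INTERFACE

Orientations are given as [roll, pitch, yaw] about the fixed x, y, z axes, in that order (R = Rz(yaw) Ry(pitch) Rx(roll)).
In Python, from plant import robot gives the robot as it stands. Calls block until the motion is done:
- robot.goto(position, orientation): joint-space move of the TCP to a pose.
- robot.move_straight(position, vel=0.15, attitude=None, contact_N=None): straight line of the TCP; attitude=None keeps the orientation; vel is the mean speed in m/s. With contact_N (N) it stops when the force on the tool has changed by that much, and returns True; else False.
- robot.move_joints(angles): joint-space move.
- robot.grip(opening, strength=None): opening from 0.0 (shut) to 1.0 (fully open); strength is the grip in N (None keeps the last); returns when the fingers have stopped.
- robot.sleep(seconds).
- robot.inverse_kinematics(position, orientation): joint angles nearest the present ones, or None.
- robot.sense(): the state.
- robot.grab_frame(name): name is "scene" or "top" or "wrist"; returns a dict with "image" (384x512x3 uint8, red, green, blue), "range_z" (384x512 float32, m along the optical axis (not along the pixel's ray), 0 where there is no reading), "fx", "fy", "cx", "cy" (pixels), "R" (3x3) and "t" (3): a world point X has camera coordinates R X + t. Camera axes: x right, y down, z forward; pixel columns grow to the right and rows downward; lengths in m; the calibration is good to about 2 mm. The wrist camera is an equidistant fisheye: a pixel r from the principal point sees the ray r / f radians off the axis. A picture is of the moment at which its call begins.
A pose or a line that the arm cannot do raises robot.IKError and nothing moves.
- robot.close_job(): hands the job in; it is judged then, once.
The state is a dict: "t": time; "joint_pos": joint angles; "joint_velocities": joint speeds; "effort": joint torques, N m; "tcp_pos": TCP position; "tcp_rot": TCP orientation; "wrist_force": force on the tool from outside, world axes, zero at the start; "torque": the same for the moment, N m; "opening": opening from 0.0 (shut) to 1.0 (fully open); "gripper_force": force on a finger pad.
Only numpy, scipy, OpenCV 4.12 (cv2) and the standard library are available. Lean on these libraries where they do the work, as an engineer would, in place of code of your own. Each camera call takes 0.05 s, during which the arm holds its last target. There are 200 camera calls.

TASK

The return spring of the chip cutter has come off. Drop the bent hook of the spring fully down into the hole of the small steel block on the cutter's anchor bracket first, feeling gently for the hole without pressing hard, then take the other end, stretch the spring no farther than needed and slip its eye over the headed post on the pusher, so that the eye sits under the post's head and the spring pulls the pusher fully home. Let go, and leave the mug, the spice jar and the onion where they are.

Things in the scene. Friction and masses are not known exactly. Their poses are not given: they have to be found in the camera images.
- cutter: Chip cutter, fixed on the worktop: aluminium base 345 x 124 mm, flat top (deck) at z = 30 mm, blade grid in a frame (101 mm high) at its +x end, anchor bracket near its -x end. Origin at worktop height on its long middle line, midway between bracket and post; +x runs from the anchor bracket along the cutter to the blade grid, y across it, z up.
- anchor: Anchor bracket on the cutter, 77 mm to -x of the cutter's origin, same axes, origin at z = 0. Two dark cheeks at y = +-55 mm (8 mm thick, tops at z = 52 mm), between them a steel block (x 22, y 70 mm, z = 35 to 50 mm) clamped on two rods; it does not yield to under 80 N.
- anchor_mid (a point): On the anchor bracket's x = 0, y = 0, at the height of the steel block's flat top (z = 50 mm). The block has one upright through hole, 10 mm along x and 7.5 mm along y, at the bracket's x = 0 but anywhere within 15 mm either way of this point along y: this offset is not measured and must be found by feel or sight.
- pusher (a joint): Travel of the pusher in m along the cutter's +x: 0 = fully home (towards the bracket), at most 0.06; about 2.5 N of friction. Its sled plate, 66 x 92 mm, lies on the deck (6 mm high, from 17 mm before the post to 49 mm behind it); its upright black face with a grip bar, 103 mm over the worktop, stands 45 mm behind the post.
- post (a point): Upright headed steel post on the pusher, 154 mm along the cutter's x from the hole when the pusher is home, at y = 0. The point is on its axis at mid neck, z = 42 mm over the worktop. Collar 17 mm across up to z = 38 mm, neck 8 mm across, head 12 mm across from z = 46 mm to its bevelled top at 50.5 mm.
- spring: Hook end of the loose steel tension spring (90 g), lying flat. Origin under the middle of the dark hook plug (x 24, y 14, z 25 mm); +x runs from hook to eye, z up. A 17 mm coil joins the two plugs. Slack, peg and eye are 130 mm apart; it pulls 3 N plus 0.3 N per mm of stretch. With the hook fully in, the plugs' undersides lie 0.5 mm above the cutter's deck; the peg can turn in the hole.
- hook_tip (a point): Lower end of the hook's peg: at x = -32, y = 0, z = 2 mm in the spring's frame. The wire, 5 mm thick, leaves the hook plug's top at z = 22 mm and bends down at x = -32 mm into the upright round peg (5 mm thick, rounded tip). Fully in, the wire rests on the block and the tip is 17.5 mm below the block's top.
- hook_plug (a point): On the hook plug's axis, 10 mm above its underside; grip it here across its 14 mm width (along the spring's y).
- eye_plug (a point): Middle of the dark eye plug (x 24, y 14, z 20 mm, axes as the spring's); 66 mm from the hook plug's middle when slack; grip it across its 14 mm width. To clear the post's head the eye must rise 12 mm: tip the spring up about its hook (6 degrees raise the eye by 14 mm), for lifted level by 15 mm the hook comes out of the hole.
- eye (a point): Middle of the eye: a flat level ring, inner width 16 mm, wire 4 mm thick, at half the plug's height (10 mm above its underside), 32 mm beyond the eye plug's middle along the spring's +x. Seated on the post under tension its middle is about 4 mm short of the post's axis.
- mug: Pale speckled mug, 83 mm wide, 96 mm high, to be left alone; origin under it.
- jar: Spice jar with a red cap, 45 mm wide, 106 mm high, to be left alone; origin under it.
- onion: Red onion, 72 mm wide, to be left alone; origin under it.

How it is judged:
By the outcome, as a careful person would: the job done as asked, in the order asked, and still so for the second after the job is handed in, with the robot touching nothing.
It also fails if it takes over 72 s, if anything falls off the work surface, if the arm or the gripper's body presses on something with over 40 N, if the wrist force passes 120 N, or if a joint passes its speed limit or range.

## Working session

There is one attempt and no reset: what is moved stays moved. The work goes in short steps, each a Python script; the robot and the scene stay as the last script left them, time stands still between calls to the robot, and variables do not carry over. Pictures are saved under pics/ and viewed, at most 10 in all, crops included, and the job is handed in when it is done.

```bash
ls; mkdir -p pics; python3 - <<'E'
from plant import robot
import cv2,numpy as np,pickle
print(robot.nose_length); s=robot.sense(); print(s)
for n in("scene","top"):
    f=robot.grab_frame(n); pickle.dump(f,open(f"{n}.pkl","wb"))
    cv2.imwrite(f"pics/{n}0.png",cv2.resize(f["image"][:,:,::-1],(800,600),interpolation=cv2.INTER_CUBIC))
    print(n,f["fx"],f["cx"],f["cy"],(-f["R"].T@f["t"]).round(3),f["R"].round(2).tolist())
E
```

```text
pics
0.011
{'t': 0.0, 'joint_pos': array([-1.16290188,  0.46946389, -0.04857764,  1.53371007,  0.02408439,
        1.14097524, -0.08229948]), 'joint_velocities': array([-1.36508456e-03, -1.20521880e-03, -9.37750688e-04,  1.86014421e-04,
        5.19281012e-04,  5.42321842e-04, -5.44857460e-05]), 'effort': array([ 3.41129380e-04, -5.10307968e+01, -4.67659102e-02, -2.37709200e+01,
        1.06491853e-02,  7.48275721e-03, -2.00865782e-05]), 'tcp_pos': array([0.28530634, 0.61111656, 0.24123936]), 'tcp_rot': array([-3.13962213e+00,  6.56641023e-05,  2.70480882e+00]), 'wrist_force': array([ 0.70082991,  0.26316529, -0.15180394]), 'torque': array([-0.0240672 , -0.0194301 , -0.02334009]), 'gripper_force': 0.0, 'opening': 1.0001314084122823}
scene 478.3154688727654 261.5798268071136 194.32321188385333 [-0.111 -1.059  0.993] [[0.83, -0.56, -0.02], [-0.36, -0.5, -0.79], [0.44, 0.66, -0.61]]
top 390.81659903002895 254.81655004854235 193.3938024068117 [ 0.448 -0.057  1.113] [[0.0, -1.0, -0.03], [-1.0, -0.0, -0.08], [0.08, 0.03, -1.0]]
```

View pics/top0.png

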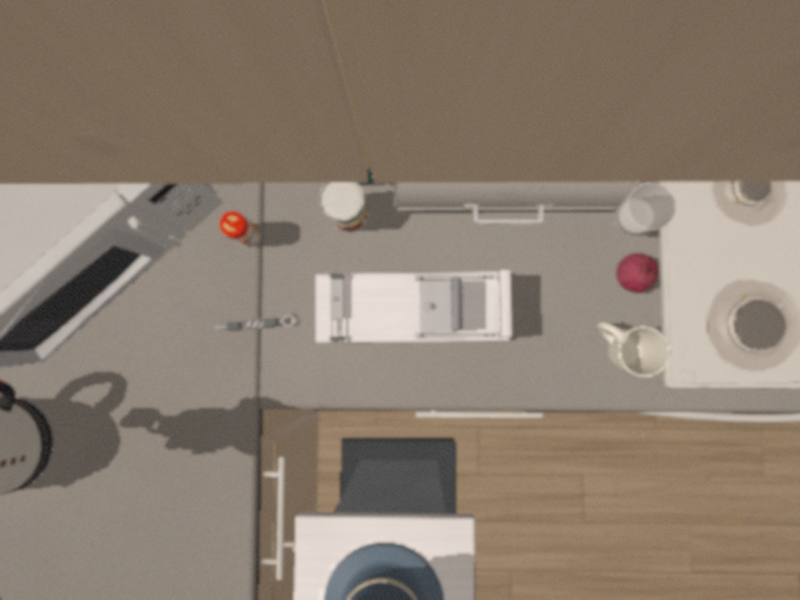

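View pics/scene0.png

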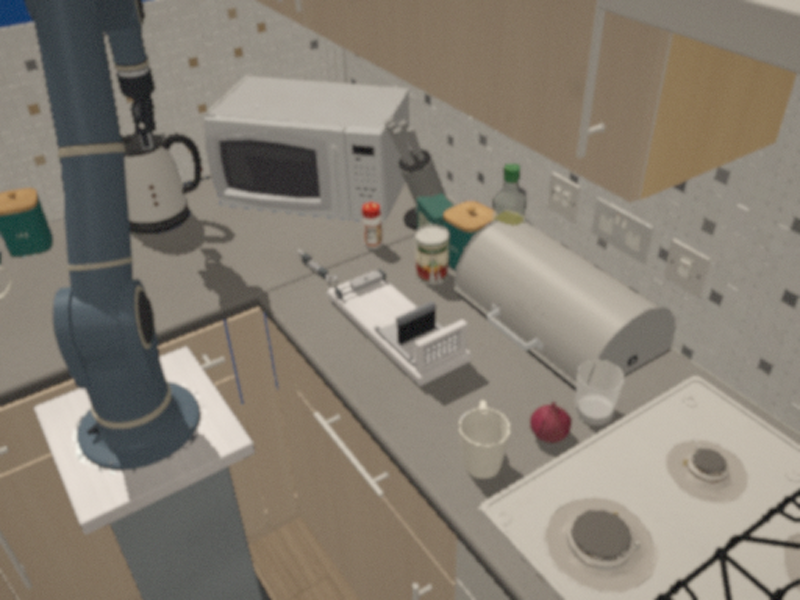

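The top view shows the cutter with its bracket at left (337,306) and post at (432,306). The spring lies left of it, with the hook at (217,327) and the eye at (289,321). Both +x axes run along about world -y. Next I'll enlarge a crop.

```bash
cat > h.py <<'E'
import numpy as np, cv2, pickle
from scipy.spatial.transform import Rotation as Ro
def ray(f,u,v,fish=False):
    x=np.array([(u-f["cx"])/f["fx"],(v-f["cy"])/f["fy"]])
    if fish:
        th=np.hypot(*x); d=np.r_[x/th*np.sin(th),np.cos(th)] if th>1e-9 else np.array([0,0,1.])
    else: d=np.r_[x,1]
    R=np.array(f["R"]); return -R.T@f["t"], R.T@d
def at_z(f,u,v,z,fish=False):
    c,d=ray(f,u,v,fish); return c+d*(z-c[2])/d[2]
E
python3 - <<'E'
from h import *
f=pickle.load(open("top.pkl","rb"))
im=f["image"][165:235,132:332,::-1]
cv2.imwrite("pics/topc.png",cv2.resize(im,None,fx=4,fy=4,interpolation=cv2.INTER_CUBIC))
Z=f["range_z"]
R=f["R"];t=f["t"]
def P(u,v):
    z=Z[v,u]; return (R.T@(np.array([(u-f["cx"])/f["fx"]*z,(v-f["cy"])/f["fy"]*z,z])-t)).round(3)
for u,v in [(150,208),(160,207),(185,206),(216,190),(216,200),(277,196),(285,196),(250,196),(250,180),(250,213),(321,176),(321,214)]: print(u,v,P(u,v))
E
```

```text
150 208 [0.489 0.273 0.019]
160 207 [0.493 0.249 0.002]
185 206 [ 0.496  0.177 -0.001]
216 190 [0.539 0.084 0.035]
216 200 [0.51  0.082 0.047]
277 196 [ 0.522 -0.085  0.038]
285 196 [ 0.523 -0.107  0.038]
250 196 [ 0.523 -0.01   0.027]
250 180 [ 0.568 -0.01   0.029]
250 213 [ 0.476 -0.011  0.03 ]
321 176 [ 0.57  -0.197  0.101]
321 214 [ 0.472 -0.196  0.103]
```

View pics/topc.png

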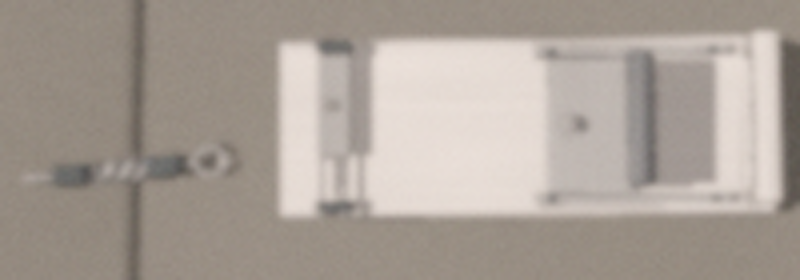

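The crop shows the hook plug at (72,176), eye plug at (165,167), eye at (211,160), hole at (333,104), cheeks at (336,47) and (338,207), and post head at (577,123). The hole is offset about 15 mm toward world +x.

```bash
python3 - <<'E'
from h import *
f=pickle.load(open("top.pkl","rb"))
g=lambda x,y,z: at_z(f,132+(x+.5)/4-.5,165+(y+.5)/4-.5,z)
for n,x,y,z in [("hookplug",72,176,.025),("hookwire end",25,178,.022),("eyeplug",165,167,.02),("eye",211,160,.012),("hole",333,104,.05),("cheek+",336,47,.052),("cheek-",338,207,.052),("post",577,123,.05),
 ("baseTL",280,42,.03),("baseBL",280,215,.03),("frame T",766,36,.101),("frame B",766,208,.101)]:
    print(n,g(x,y,z).round(4))
from plant import robot
for yaw in (0,np.pi,-np.pi/2,np.pi/2):
    for p in ([.49,.23,.2],[.52,.07,.1]):
        print(yaw,p,robot.inverse_kinematics(p,[np.pi,0,yaw]))
w=robot.grab_frame("wrist"); s=robot.sense()
c=-w["R"].T@w["t"]; Rt=Ro.from_euler('xyz',s["tcp_rot"]).as_matrix()
print("cam in tool",Rt.T@(c-s["tcp_pos"]),"axis",Rt.T@w["R"][2],w["fx"],w["cx"],w["cy"])
E
```

```text
hookplug [0.487  0.2717 0.025 ]
hookwire end [0.4856 0.306  0.022 ]
eyeplug [0.4937 0.2073 0.02  ]
eye [0.4991 0.1765 0.012 ]
hole [0.536  0.0851 0.05  ]
cheek+ [0.575  0.0833 0.052 ]
cheek- [0.4655 0.0806 0.052 ]
post [ 0.5233 -0.0817  0.05  ]
baseTL [0.5811 0.1256 0.03  ]
baseBL [0.4602 0.1238 0.03  ]
frame T [ 0.5765 -0.203   0.101 ]
frame B [ 0.4652 -0.202   0.101 ]
0 [0.49, 0.23, 0.2] [-0.99631481  0.32741194  0.59987634  1.92694658 -0.22454372  0.95337568
 -1.86094622]
0 [0.52, 0.07, 0.1] [-0.68477379  0.45734421  0.6046518   2.05074246 -0.3801918   0.74289641
 -1.41434072]
3.141592653589793 [0.49, 0.23, 0.2] [-0.5296548   0.29442119  0.01570015  1.90139108 -0.00561766  0.9458221
  1.059453  ]
3.141592653589793 [0.52, 0.07, 0.1] [-0.3112318   0.40292111  0.12116288  2.03012771 -0.07256018  0.71249442
  1.42605827]
-1.5707963267948966 [0.49, 0.23, 0.2] [-0.27851477  0.31248639 -0.29243005  1.88689183  0.10859134  0.95746657
  2.52139999]
-1.5707963267948966 [0.52, 0.07, 0.1] [ 0.63194162  0.72718331 -1.17917727  1.97939729  0.81016304  1.01258886
  2.19983206]
1.5707963267948966 [0.49, 0.23, 0.2] [-0.77710546  0.29934724  0.32017975  1.91542911 -0.11482283  0.94434044
 -0.40275633]
1.5707963267948966 [0.52, 0.07, 0.1] [-0.52152849  0.42124906  0.38817537  2.04208496 -0.23682569  0.7203707
  0.01508313]
cam in tool [ 0.07609541 -0.00024805 -0.13150858] axis [-2.99906765e-01 -8.98878136e-04  9.53968094e-01] 297.3186396354542 259.45033569089566 190.87611077917563
```

```bash
python3 - <<'E'
from h import *
from plant import robot
s=robot.sense()
robot.move_straight(s["tcp_pos"]+[0,0,.06],vel=.2)
robot.goto([.487,.268,.13],[np.pi,0,np.radians(96.7)])
robot.grip(.5)
w=robot.grab_frame("wrist"); pickle.dump(w,open("w1.pkl","wb"))
cv2.imwrite("pics/w1.png",cv2.resize(w["image"][:,:,::-1],(800,600),interpolation=cv2.INTER_CUBIC))
s=robot.sense(); print(s["t"],s["tcp_pos"],s["wrist_force"],s["joint_pos"])
E
```

```text
2.725 [0.48702463 0.26802031 0.1300313 ] [ 0.29634254 -0.482308   -0.12652425] [-0.78235118  0.40823431  0.25965653  1.94371802 -0.14160525  0.80686863
 -0.32791734]
```

View pics/w1.png

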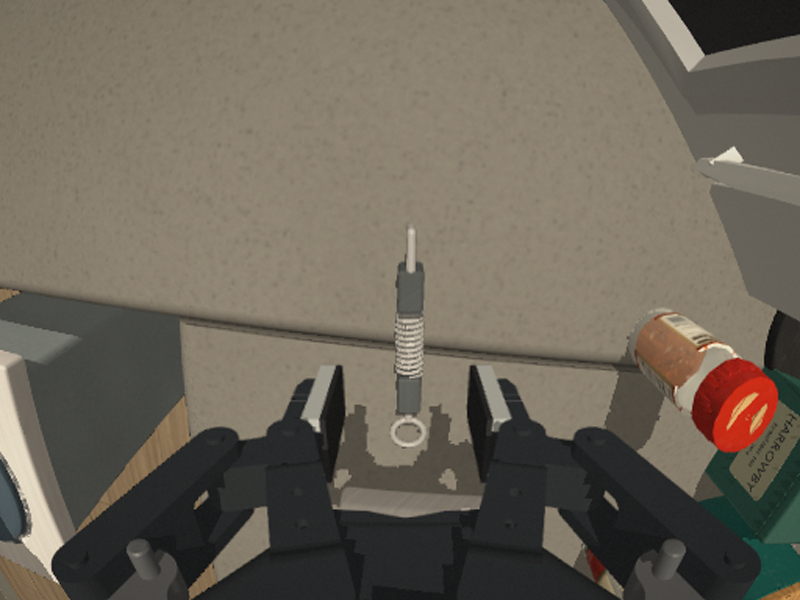

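In the wrist view the hook wire bend is at (411,229), the hook plug top at (410,268–~306), the eye plug at (409,378–413) and the eye ring's centre at (408,432).

```bash
python3 - <<'E'
from h import *
w=pickle.load(open("w1.pkl","rb"))
k=.64
for n,x,y,z in [("bend",411,231,.0195),("wire at plug",411,271,.022),("plug far top",411,265,.025),("eye",408,432,.010),("eyeplug far",409,377,.02),("eyeplug near",409,413,.02)]:
    print(n,at_z(w,(x+.5)*k-.5,(y+.5)*k-.5,z,True).round(4))
E
```

```text
bend [0.4857 0.3054 0.0195]
wire at plug [0.4882 0.2844 0.022 ]
plug far top [0.4877 0.2884 0.025 ]
eye [0.4997 0.1757 0.01  ]
eyeplug far [0.4948 0.2209 0.02  ]
eyeplug near [0.4977 0.1964 0.02  ]
```

```bash
python3 - <<'E'
from h import *
from plant import robot
yaw=np.radians(96.2)
robot.move_straight([.489,.272,.07],attitude=[np.pi,0,yaw])
c=robot.move_straight([.489,.272,.014],vel=.06,contact_N=5)
s=robot.sense(); print(c,s["t"],s["tcp_pos"],s["wrist_force"])
robot.grip(0,60)
s=robot.sense(); print(s["t"],s["tcp_pos"],s["opening"],s["gripper_force"],s["wrist_force"])
robot.move_straight([.489,.272,.11])
robot.move_straight([.5366,.0531,.11],attitude=[np.pi,0,np.radians(91)],vel=.2)
robot.move_straight([.5366,.0531,.078],vel=.1)
w=robot.grab_frame("wrist"); pickle.dump(w,open("w2.pkl","wb"))
cv2.imwrite("pics/w2.png",cv2.resize(w["image"][120:360,130:390,::-1],(800,738),interpolation=cv2.INTER_CUBIC)[:600])
s=robot.sense(); print(s["t"],s["tcp_pos"],s["opening"],s["wrist_force"],s["torque"])
E
```

```text
False 4.3583 [0.48928293 0.27214327 0.01430331] [-0.40411187 -0.57671247 -0.15289488]
4.725 [0.48942867 0.27219489 0.01456272] 0.1463658558322811 59.64098811149597 [-1.34149359  1.04079352  4.2211143 ]
7.3 [0.53689334 0.0534761  0.07825808] 0.14750196627205536 [ 0.50067481 -0.20117693 -1.97022821] [ 0.03612832 -0.04431939 -0.01819655]
```

View pics/w2.png

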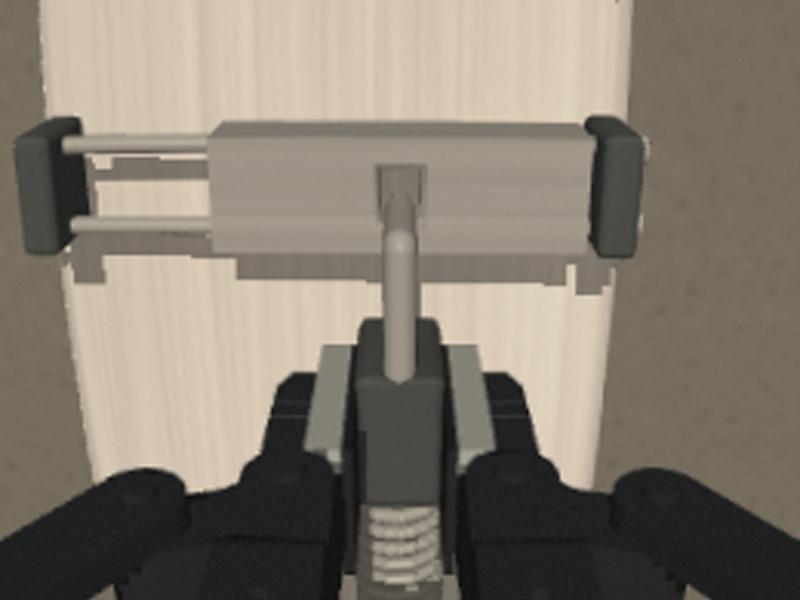

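The peg hangs at (402,~200), in line laterally with the hole (376–426, centre 401). The block top spans rows 137–218. I'll compute both the hole position and the projected tip.

```bash
python3 - <<'E'
from h import *
w=pickle.load(open("w2.pkl","rb"))
k=260/800
g=lambda x,y,z: at_z(w,130+(x+.5)*k-.5,120+(y+.5)*k-.5,z,True)
for n,x,y,z in [("hole L",376,180,.05),("hole R",426,180,.05),("hole far",401,165,.05),("block far",401,137,.05),("block near",480,218,.05),("block near",320,218,.05),("block L",213,180,.05),("block R",592,180,.05),("bend top",400,232,.0885),("wire@plug",400,378,.0885),("cheekLtop",50,130,.052),("cheekRtop",615,130,.052)]:
    print(n,g(x,y,z).round(4))
def proj(X):
    c=w["R"]@X+w["t"]; th=np.arctan2(np.hypot(c[0],c[1]),c[2]); u=w["fx"]*th*c[:2]/np.hypot(*c[:2])+[w["cx"],w["cy"]]
    return (((u-[130,120])+.5)/k-.5).round(0)
for z in(.066,.0705,.084): print(z,proj(np.array([.5369-.0006,.0535+.032,z])))
E
```

```text
hole L [0.532  0.0869 0.05  ]
hole R [0.541  0.0871 0.05  ]
hole far [0.5364 0.0898 0.05  ]
block far [0.5363 0.0949 0.05  ]
block near [0.5511 0.0801 0.05  ]
block near [0.5218 0.0795 0.05  ]
block L [0.5021 0.0864 0.05  ]
block R [0.5714 0.0877 0.05  ]
bend top [0.5363 0.0898 0.0885]
wire@plug [0.5367 0.067  0.0885]
cheekLtop [0.4716 0.0962 0.052 ]
cheekRtop [0.5745 0.0976 0.052 ]
0.066 [400. 214.]
0.0705 [400. 222.]
0.084 [400. 251.]
```

```bash
cat > ins.py <<'E'
from h import *
from plant import robot
def descend(x,y,z=.0445,N=3.5,vel=.03):
    c=robot.move_straight([x,y,z],vel=vel,contact_N=N); s=robot.sense()
    print(c,round(s["t"],2),s["tcp_pos"].round(4),s["wrist_force"].round(1)); return s
E
python3 - <<'E'
from ins import *
robot.move_straight([.5366,.0523,.068],vel=.05)
s=robot.sense(); print(s["tcp_pos"],s["wrist_force"])
descend(.5366,.0523)
E
```

```text
[0.53637905 0.05218271 0.06774613] [ 0.34660088 -0.08395836 -1.37309697]
True 8.4 [0.5362 0.0523 0.0447] [-0.8  0.6  4. ]
```

```bash
python3 - <<'E'
from ins import *
robot.grip(.4)
robot.move_straight([.5362,.0523,.115],vel=.15)
robot.move_straight([.5362,-.013,.115],vel=.15)
w=robot.grab_frame("wrist"); pickle.dump(w,open("w3.pkl","wb"))
cv2.imwrite("pics/w3.png",cv2.resize(w["image"][110:350,100:420,::-1],(800,600),interpolation=cv2.INTER_CUBIC))
s=robot.sense(); print(s["t"],s["tcp_pos"],s["opening"],s["wrist_force"])
E
```

```text
10.0 [ 0.53599863 -0.01170889  0.11448744] 0.40064570788810855 [-0.03574541 -0.20935252  0.32871892]
```

View pics/w3.png

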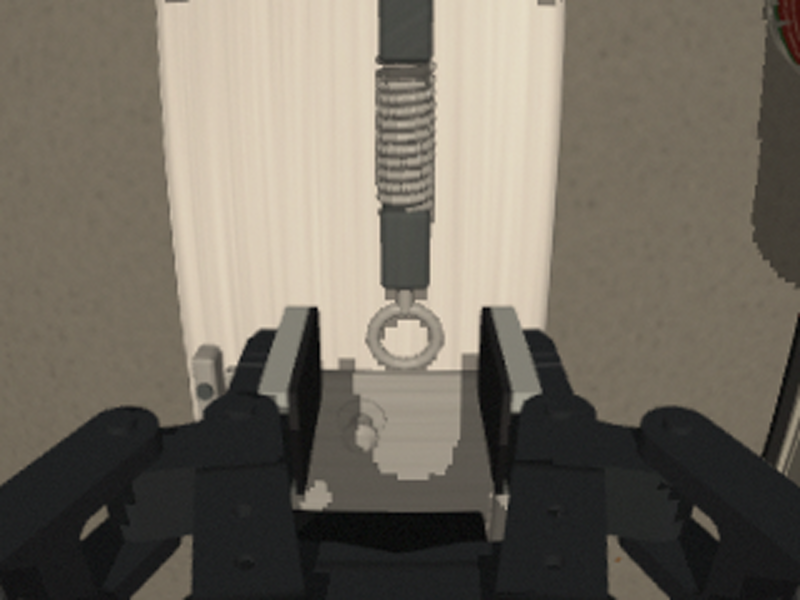

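The eye ring's centre is at (405,336), the eye plug at (405,210–290), and the post's collar at (362,412) with its head at about (366,436). I'll check the hook seating in the upper part of the same frame.

```bash
python3 - <<'E'
from h import *
w=pickle.load(open("w3.pkl","rb"))
k=.4
g=lambda x,y,z: at_z(w,100+(x+.5)*k-.5,110+(y+.5)*k-.5,z,True).round(4)
for n,x,y,z in [("eye",405,336,.0405),("eyeplug far",405,208,.05),("eyeplug near",405,289,.0505),("post head",366,436,.0505),("collar",362,415,.038),("hookplug near",405,60,.0555)]:
    print(n,g(x,y,z))
cv2.imwrite("pics/w3b.png",np.hstack([cv2.resize(w["image"][30:150,210:310,::-1],(500,600),interpolation=cv2.INTER_CUBIC),cv2.resize(w["image"][250:310,220:270,::-1],(300,360),interpolation=cv2.INTER_CUBIC)[:360].repeat(1,0) if 0 else cv2.copyMakeBorder(cv2.resize(w["image"][250:310,220:270,::-1],(300,360),interpolation=cv2.INTER_CUBIC),0,240,0,0,cv2.BORDER_CONSTANT)]))
R,t=w["R"],w["t"]
for u,v in [(246,274),(246,284),(245,278),(262,200)]:
    c,d=ray(w,u,v,True); dz=(R@d)[2]; print(u,v,(c+d*w["range_z"][v,u]/dz).round(4))
E
```

```text
eye [ 0.5382 -0.0442  0.0405]
eyeplug far [0.5373 0.0007 0.05  ]
eyeplug near [ 0.5378 -0.0236  0.0505]
post head [ 0.5265 -0.0756  0.0505]
collar [ 0.5246 -0.0759  0.038 ]
hookplug near [0.5365 0.0423 0.0555]
246 274 [ 0.5258 -0.0744  0.0376]
246 284 [ 0.5264 -0.0759  0.05  ]
245 278 [ 0.5253 -0.0748  0.0431]
262 200 [ 0.5376 -0.0047  0.0494]
```

View pics/w3b.png

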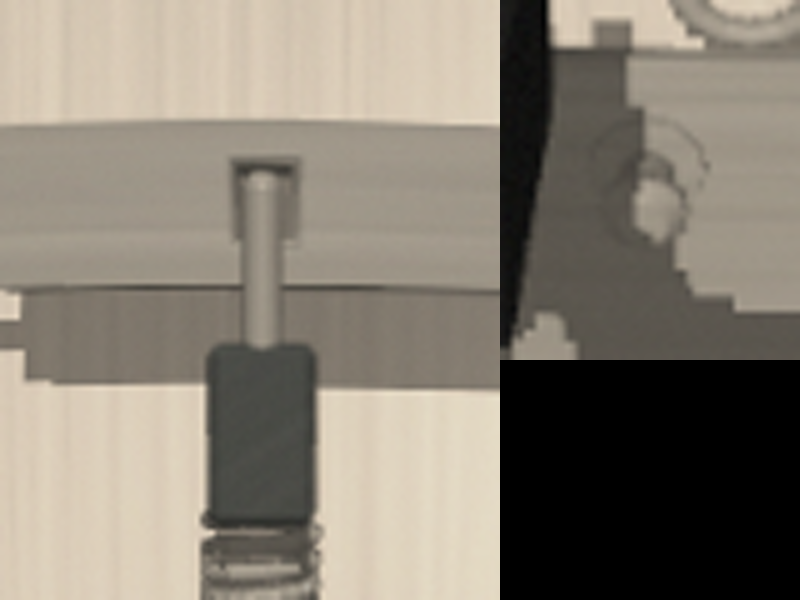

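The hook's wire lies on the block with the peg in the hole, so it is fully seated. The post head, at (655,205) in the inset, works out to about (0.526,-0.076). Next I grip the eye plug, tip it up, stretch, and check above the post.

```bash
cat >> ins.py <<'E'
hole=np.array([.5365,.0848]); post=np.array([.526,-.0759])
def pose(eye,psi,th):
    d=np.array([np.cos(psi)*np.cos(th),np.sin(psi)*np.cos(th),np.sin(th)])
    n=np.array([-np.cos(psi)*np.sin(th),-np.sin(psi)*np.sin(th),np.cos(th)])
    ax=np.cross([np.cos(psi),np.sin(psi),0],[0,0,1])
    R=Ro.from_rotvec(ax*th)*Ro.from_euler('xyz',[np.pi,0,psi+np.pi])
    return np.array(eye)-.032*d+.003*n, R.as_euler('xyz')
def eye_at(psi,th,L,peg_y=.0848):   # L: peg - eye distance
    d=np.array([np.cos(psi)*np.cos(th),np.sin(psi)*np.cos(th),np.sin(th)])
    n=np.array([-np.cos(psi)*np.sin(th),-np.sin(psi)*np.sin(th),np.cos(th)])
    return np.array([hole[0],peg_y,.05])+L*d-.0095*n
def go(eye,psi,th,vel=.05,N=None):
    p,a=pose(eye,psi,th); c=robot.move_straight(p,vel=vel,attitude=a,contact_N=N); s=robot.sense()
    print(c,round(s["t"],2),s["tcp_pos"].round(4),(s["tcp_pos"]-p).round(4),"F",s["wrist_force"].round(1),"M",s["torque"].round(2)); return s
E
python3 - <<'E'
from ins import *
p,a=pose([.5382,-.0442,.0405],np.radians(-89),0); print(p,a)
robot.move_straight([p[0],p[1],.09],attitude=a,vel=.1)
c=robot.move_straight(p,vel=.05,contact_N=5); s=robot.sense(); print(c,s["tcp_pos"],s["wrist_force"])
robot.grip(0,60); s=robot.sense(); print(s["t"],s["opening"],s["wrist_force"],s["gripper_force"])
psi=np.arctan2(*(post-hole)[::-1]); print(np.degrees(psi))
go(eye_at(np.radians(-89),np.radians(3),.131,.0873),np.radians(-89),np.radians(3))
go(eye_at(psi,np.radians(6),.131,.086),psi,np.radians(6))
e=eye_at(psi,np.radians(6),.131,.086); print(e)
L=np.hypot(*(post-[hole[0],.0823])); th=np.arcsin((.0565-.0405)/L); print(L,np.degrees(th))
go([*(hole+[0,-.0025]+ .145*np.array([np.cos(psi),np.sin(psi)])),.0575],psi,np.radians(6))
w=robot.grab_frame("wrist"); pickle.dump(w,open("w4.pkl","wb"))
cv2.imwrite("pics/w4.png",cv2.resize(w["image"][30:350,100:420,::-1],(600,600),interpolation=cv2.INTER_CUBIC))
E
```

```text
[ 0.53764152 -0.01220487  0.0435    ] [3.14159265 0.         1.58824962]
False [ 0.53792168 -0.01223282  0.04375818] [ 0.08521893 -0.31525359  0.08715052]
11.8 0.1484679124214958 [-0.0249694   0.33132982  3.92307249] 59.97215769952163
-93.73834315826022
False 12.06 [ 0.5383 -0.0112  0.0486] [ 0.      0.0007 -0.0001] F [-0.3 -0.2 -0.4] M [ 0.15 -0.07 -0.06]
False 12.4 [ 0.5298 -0.0126  0.0536] [-0.0002  0.0004 -0.0003] F [-0.2 -0.3  0.2] M [ 0.1  -0.02  0.  ]
[ 0.52794083 -0.04499606  0.05424527]
0.15854806842090508 5.791906865156635
False 12.91 [ 0.5289 -0.0293  0.0567] [-0.0002  0.001  -0.0004] F [ 0.   7.1 -4.9] M [ 1.38 -0.12 -0.08]
```

View pics/w4.png

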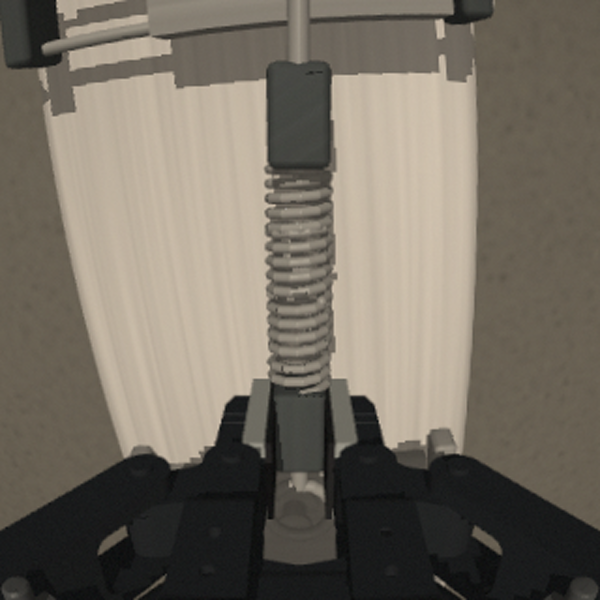

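The hook is still in, the coil is stretching, and the eye near (300,490) is approaching the post. I'll move over the estimated post position and look at an enlarged mosaic.

```bash
python3 - <<'E'
from ins import *
psi=np.arctan2(*(post-hole)[::-1])
go([*post,.0575],psi,np.radians(5.9))
robot.sleep(.2)
w=robot.grab_frame("wrist"); pickle.dump(w,open("w5.pkl","wb"))
s5=robot.sense(); print(s5["tcp_pos"],s5["wrist_force"])
f=robot.grab_frame("scene"); pickle.dump(f,open("s5.pkl","wb"))
r=lambda i,b,sz: cv2.resize(i["image"][b[0]:b[1],b[2]:b[3],::-1],sz,interpolation=cv2.INTER_CUBIC)
X=np.array([.526,-.0759,.05]); c=f["R"]@X+f["t"]; u,v=(f["fx"]*c[:2]/c[2]+[f["cx"],f["cy"]]).astype(int); print("scene px",u,v)
w4=pickle.load(open("w4.pkl","rb"))
b=(260,330,225,295)
cv2.imwrite("pics/m5.png",np.vstack([np.hstack([r(w4,b,(400,400)),r(w,b,(400,400))]),np.hstack([r(w,(20,120,210,310),(200,200)),r(f,(v-25,v+25,u-75,u+75),(600,200))])]))
E
```

```text
False 13.38 [ 0.5283 -0.041   0.0568] [ 0.0002  0.0028 -0.0003] F [ 0.5 11.  -2.9] M [ 2.26 -0.2  -0.01]
[ 0.52832662 -0.04072698  0.056827  ] [ 0.15201531 10.47034014 -3.77309906]
scene px 258 203
```

View pics/m5.png

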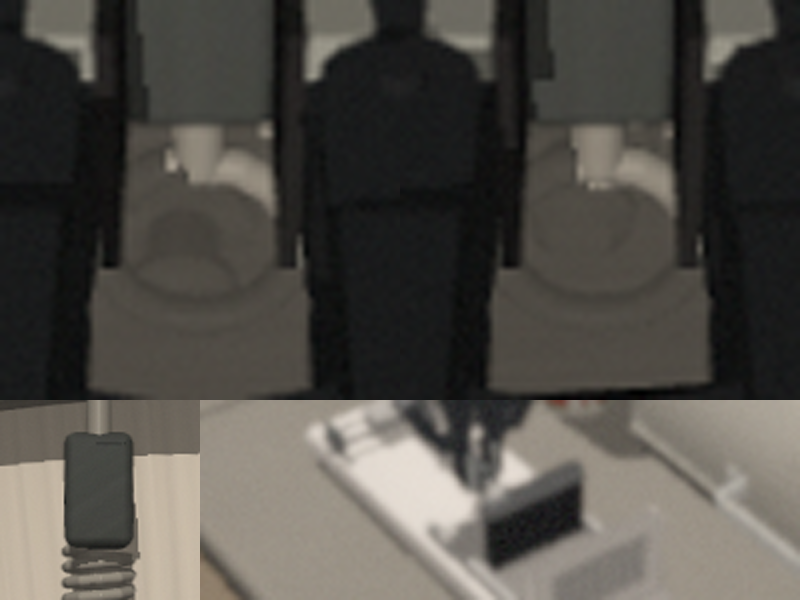

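The right tile shows the post head (about 538–630, 190–255) inside the ring but about 2 mm toward -x of its middle. I'll measure it from depth.

```bash
python3 - <<'E'
from h import *
w=pickle.load(open("w5.pkl","rb"))
vs,us=np.mgrid[278:318,240:280]
P=np.zeros(vs.shape+(3,))
for i in np.ndindex(vs.shape):
    c,d=ray(w,us[i],vs[i],True); P[i]=c+d*w["range_z"][vs[i],us[i]]/(w["R"]@d)[2]
z=P[...,2]*1000
for r in range(0,40,1): print(278+r,' '.join('%2d'%min(99,max(0,round(q))) for q in z[r,3:38]))
for n,lo,hi in(("ring",54,63),("head",47,52.5),("collar",37,39.5)):
    m=(z>lo)&(z<hi); m[:8]&=(n!="ring"); q=P[m]; print(n,m.sum(),q.min(0).round(4),q.max(0).round(4),np.median(q,0).round(4))
E
```

```text
278 82 83 77 70 64 65 65 64 64 65 64 64 65 64 64 64 65 65 64 63 64 64 64 64 65 64 65 65 64 64 69 77 83 82 83
279 83 83 77 69 99 65 65 65 64 64 64 66 65 64 65 65 64 65 66 65 65 65 64 64 64 64 64 64 65 63 71 83 83 82 82
280 83 83 78 71 65 65 65 64 99 65 65 65 64 64 65 65 64 65 64 64 65 65 64 65 64 64 65 64 63 64 71 83 83 83 82
281 82 83 78 70 38 37 38 39 38 37 38 38 65 64 64 65 64 64 64 64 65 65 38 38 38 37 36 36 37 37 70 83 83 83 82
282 83 83 78 70 37 39 38 37 38 38 38 38 56 58 58 57 58 58 56 58 57 56 38 38 39 37 36 36 36 37 78 83 83 83 82
283 83 83 78 71 38 38 39 38 38 38 39 38 57 57 58 58 58 57 57 57 57 56 38 38 38 38 36 36 37 37 79 82 84 82 84
284 83 83 79 71 38 39 38 39 39 38 39 40 57 58 58 58 57 57 58 58 57 56 38 38 38 38 37 36 37 37 79 83 82 82 84
285 83 83 78 71 38 38 38 38 39 39 54 56 56 57 57 58 58 59 58 58 57 56 55 55 37 39 38 36 37 36 79 82 83 83 82
286 83 84 78 71 38 38 38 56 56 57 56 56 57 58 58 58 58 58 58 58 56 57 56 56 56 57 55 36 37 71 79 84 83 83 83
287 83 83 79 72 38 55 55 56 57 57 56 57 57 58 57 58 58 58 58 58 57 56 57 56 57 56 57 56 37 71 78 83 84 83 84
288 83 83 
[... 2822 characters left out ...]
6
314 37 38 36 59 60 59 59 60 59 60 60 59 59 59 60 59 60 59 59 59 59 59 59 59 59 60 60 60 59 60 36 37 37 37 37
315 37 36 36 36 36 60 60 61 60 61 60 59 60 59 59 60 59 59 60 59 60 60 60 60 61 60 60 59 59 36 36 37 36 36 37
316 36 37 37 37 38 36 36 36 60 60 60 60 60 59 60 60 60 59 60 60 60 59 60 60 60 36 37 36 36 37 36 36 37 37 36
317 37 35 36 36 37 36 36 35 36 35 36 37 59 59 59 60 61 60 60 60 60 60 37 36 36 36 37 36 37 36 36 37 37 37 37
ring 434 [ 0.5159 -0.0843  0.0548] [ 0.537  -0.0595  0.0609] [ 0.5267 -0.0765  0.0583]
head 207 [ 0.5188 -0.0826  0.047 ] [ 0.5304 -0.0725  0.0517] [ 0.5248 -0.0767  0.05  ]
collar 102 [ 0.5123 -0.1088  0.037 ] [ 0.5373 -0.0724  0.039 ] [ 0.5244 -0.0765  0.0377]
```

```bash
python3 - <<'E'
from ins import *
post=np.array([.5246,-.0766]); psi=np.arctan2(*(post-hole)[::-1])
s5=robot.sense()["tcp_pos"]
cmd=np.array([.5241,-.0806])
go([*cmd,.0575],psi,np.radians(5.9)); robot.sleep(.2)
s=robot.sense(); d=s["tcp_pos"]-s5; eye=np.array([.5265,-.0724])+d[:2]+[0,0]; print("moved",d.round(4),"eye err",(eye-post).round(4))
# psi change moves eye relative to tcp
psi0=np.arctan2(*(np.array([.526,-.0759])-hole)[::-1]); print("psi change dx",.032*(np.cos(psi)-np.cos(psi0)))
w=robot.grab_frame("wrist"); pickle.dump(w,open("w6.pkl","wb"))
us,vs=np.meshgrid(np.arange(240,281),np.arange(284,322)); P=[]
for u,v in zip(us.ravel(),vs.ravel()):
    c,dd=ray(w,u,v,True); P.append(c+dd*w["range_z"][v,u]/(w["R"]@dd)[2])
P=np.array(P); z=P[:,2]
for n,lo,hi in(("ring",.054,.0625),("head",.0465,.0525)):
    q=P[(z>lo)&(z<hi)]; print(n,len(q),np.percentile(q,1,axis=0).round(4),np.percentile(q,99,axis=0).round(4))
E
```

```text
False 13.93 [ 0.5269 -0.0451  0.0569] [ 0.0004  0.0034 -0.0003] F [-0.3 11.7 -2.7] M [ 2.6  -0.22 -0.11]
moved [-0.0013 -0.0041  0.0001] eye err [0.0006 0.0001]
psi change dx -0.0002665652049941061
ring 455 [ 0.5154 -0.0876  0.0551] [ 0.5343 -0.0632  0.0603]
head 125 [ 0.5188 -0.0817  0.0478] [ 0.5295 -0.075   0.0515]
```

```bash
python3 - <<'E'
from ins import *
post=np.array([.5246,-.0766]); psi=np.arctan2(*(post-hole)[::-1])
cmd=np.array([.5238,-.0808])
for z in (.052,.047,.0420):
    go([*cmd,z],psi,np.arcsin((z-.0405)/.16),vel=.03,N=9)
robot.sleep(.1)
w=robot.grab_frame("wrist"); pickle.dump(w,open("w7.pkl","wb"))
vs,us=np.mgrid[280:322,243:279]
for r in range(0,42,2):
    o=[]
    for k in range(36):
        c,d=ray(w,us[r,k],vs[r,k],True); o.append((c+d*w["range_z"][vs[r,k],us[r,k]]/(w["R"]@d)[2])[2]*1000)
    print(' '.join('%2d'%min(99,max(0,round(q))) for q in o))
E
```

```text
False 14.48 [ 0.5267 -0.0454  0.0526] [ 0.0006  0.0034 -0.0001] F [ 0.8 11.2 -1.9] M [ 2.62 -0.25 -0.04]
False 14.77 [ 0.5267 -0.0455  0.0487] [0.0005 0.0033 0.    ] F [ 1.5 12.  -1.8] M [ 2.47 -0.32 -0.05]
False 15.05 [ 0.5267 -0.0456  0.0448] [0.0005 0.0033 0.0001] F [ 1.1 11.6 -0.5] M [ 2.5  -0.26 -0.06]
72 72 66 57 51 52 53 51 51 52 52 52 51 51 52 52 52 51 52 52 51 51 52 51 52 51 51 53 51 53 58 71 72 71 71 74
72 71 65 58 37 37 36 35 36 36 36 36 99 44 44 44 44 45 44 44 43 38 37 36 36 36 36 36 37 36 66 71 72 71 71 74
72 70 67 59 37 36 37 36 37 36 37 36 44 44 44 45 43 44 44 44 43 36 35 36 36 36 36 36 36 36 67 71 71 71 72 75
71 71 67 60 36 37 35 43 43 43 43 43 42 43 44 43 44 44 44 44 43 42 44 43 41 42 41 36 37 58 67 71 71 71 71 74
71 72 66 60 41 42 43 43 43 44 44 43 44 44 44 44 44 44 44 44 44 44 43 43 43 42 44 42 43 59 68 72 71 71 71 75
71 71 71 60 43 43 43 45 43 43 44 43 44 44 43 45 44 43 44 44 44 43 44 44 44 43 44 43 44 60 67 71 72 71 71 75
71 72 71 68 43 44 43 44 44 43 38 39 38 38 38 38 37 37 38 39 38 39 37 42 43 44 45 45 44 42 69 72 71 72 71 75
71 72 71 68 44 44 43 38 38 38 38 38
[... 776 characters left out ...]
1 50 50 50 50 50 48 48 42 42 43 43 43 44 43 44 44 78
44 44 43 44 43 43 48 50 50 50 51 51 51 52 51 51 51 51 51 52 50 51 50 49 49 49 43 44 43 43 44 44 44 42 36 37
37 41 43 45 44 44 43 49 50 51 51 51 51 50 50 51 50 51 51 50 50 50 50 50 50 44 44 44 44 43 43 44 38 37 36 37
36 37 36 43 44 45 43 47 49 51 50 51 51 50 51 51 51 50 51 50 51 51 51 49 44 45 44 44 44 42 36 37 36 37 37 36
36 36 37 37 36 36 36 36 43 43 43 49 50 50 49 51 51 50 50 51 48 44 44 45 37 37 36 36 36 36 36 36 37 36 37 36
36 37 36 37 37 36 36 36 37 36 37 37 37 37 37 36 36 37 36 36 37 37 36 37 37 36 37 38 36 36 38 36 36 35 37 36
37 36 36 36 36 37 37 36 36 36 36 36 36 37 37 37 37 36 37 37 37 37 37 36 37 37 36 36 37 37 36 37 35 37 36 37
```

The ring surrounds the post at z ≈ 42 mm, with the head (47–51 mm) rising through it. Now I ease the spring back home and release.

```bash
python3 - <<'E'
from ins import *
psi=np.arctan2(*(np.array([.5246,-.0766])-hole)[::-1])
u=np.array([np.cos(psi),np.sin(psi)])
for b in (.005,.009,.013,.015,.017):
    s=go([*(np.array([.5241,-.0808])-b*u),.0412],psi,0,vel=.04)
    if s["wrist_force"][1]<1: break
robot.grip(.4)
s=robot.sense(); p=s["tcp_pos"]
robot.move_straight(p+[0,0,.12],vel=.15)
robot.move_straight(p+[-.02,.12,.14],vel=.3)
robot.sleep(.3)
w=robot.grab_frame("wrist"); f=robot.grab_frame("scene"); t=robot.grab_frame("top")
r=lambda i,b,sz: cv2.resize(i["image"][b[0]:b[1],b[2]:b[3],::-1],sz,interpolation=cv2.INTER_CUBIC)
cv2.imwrite("pics/end.png",np.vstack([np.hstack([r(w,(0,384,0,512),(400,300)),r(w,(130,280,150,350),(400,300))]),np.hstack([r(t,(165,240,200,300),(400,300)),r(f,(165,240,210,310),(400,300))])]))
pickle.dump((w,f,t),open("end.pkl","wb")); s=robot.sense(); print(s["t"],s["tcp_pos"],s["wrist_force"])
E
```

```text
False 15.47 [ 0.5271 -0.0409  0.0443] [0.0003 0.003  0.0001] F [ 0.  10.3 -1.4] M [ 2.08 -0.17 -0.12]
False 15.72 [ 0.5272 -0.0377  0.0443] [0.0001 0.0022 0.0001] F [ 0.8  9.3 -1. ] M [ 1.79 -0.1  -0.07]
False 15.97 [ 0.5273 -0.0344  0.0443] [-0.0001  0.0016  0.0001] F [-0.7  6.5 -1.5] M [ 1.48 -0.06 -0.02]
False 16.23 [ 0.5273 -0.0339  0.0442] [-0.0002  0.      0.    ] F [-0.9  5.3 -0.3] M [ 0.89  0.09 -0.02]
False 16.48 [ 0.5273 -0.0336  0.0442] [-0.0004 -0.0017  0.    ] F [-1.1 -2.4 -0.4] M [-0.32  0.33 -0.04]
18.775 [0.5081851  0.08745939 0.18430864] [-0.44432083 -0.11798316 -0.0478206 ]
```

View pics/end.png

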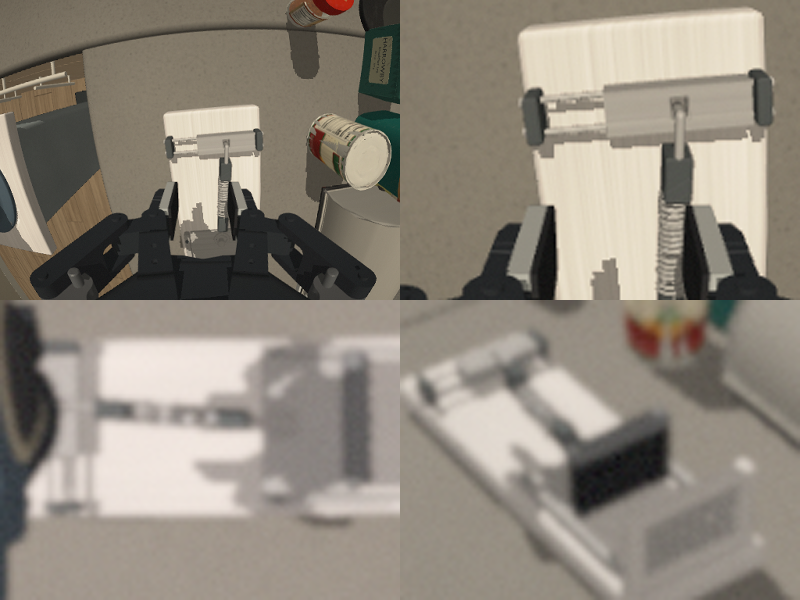

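The hook is seated and the spring runs straight to the post, and the last pull-back met a stop at the home position. I'll do a final numeric check of the eye and post height map and the peg-to-post distance.

```bash
python3 - <<'E'
from h import *
w,f,t=pickle.load(open("end.pkl","rb"))
vs,us=np.mgrid[0:384,150:370]; P=np.zeros(vs.shape+(3,))
for i in np.ndindex(vs.shape):
    c,d=ray(w,us[i],vs[i],True); P[i]=c+d*w["range_z"][vs[i],us[i]]/(w["R"]@d)[2]
x,y,z=np.moveaxis(P,2,0)
m=(z>.0465)&(z<.0525)&(abs(x-.525)<.012)&(y<-.055)&(y>-.1); print("head",m.sum(),P[m].min(0),P[m].max(0))
m=(z>.0405)&(z<.0455)&(abs(x-.526)<.014)&(y<-.045)&(y>-.1); print("ring",m.sum(),P[m].min(0),P[m].max(0))
m=(z>.048)&(z<.0515)&(abs(x-.5365)<.03)&(y>.06)&(y<.11); print("block",m.sum(),P[m].min(0),P[m].max(0))
m=(z>.0515)&(z<.058)&(abs(x-.5365)<.004)&(y>.06)&(y<.1); print("wire",m.sum(),P[m].min(0),P[m].max(0))
iv=np.argwhere((abs(x-.525)<.014)&(abs(y+.069)<.02)&(z<.06)); a,b=iv.min(0),iv.max(0)
for r in range(a[0],b[0]+1): print(' '.join('%2d'%round(min(.099,max(0,q))*1000) for q in z[r,a[1]:b[1]+1]))
E
```

```text
head 61 [ 0.51918297 -0.07369552  0.04661957] [ 0.52988576 -0.06411524  0.0513771 ]
ring 146 [ 0.51374347 -0.07541341  0.04056261] [ 0.53636076 -0.05117771  0.04430472]
block 1333 [0.5065117  0.06031126 0.04804683] [0.56645141 0.095764   0.05148316]
wire 143 [0.53269134 0.06006451 0.05151533] [0.54017379 0.08392079 0.05661138]
30 30 31 30 31 31 31 41 49 51 51 51 51 51 51 51 51 50 50 52 50 30 30 99 99
31 32 31 30 30 30 31 41 51 52 52 51 50 51 50 51 50 52 50 51 50 29 30 99 99
29 31 29 29 31 30 31 42 49 51 51 51 51 51 51 52 51 52 52 52 51 31 29 29 99
31 30 30 30 29 30 30 42 50 51 52 51 51 52 51 51 52 51 52 51 52 31 30 31 99
30 30 29 29 29 30 29 30 51 51 52 51 52 50 52 50 52 50 52 51 52 33 32 32 99
31 31 30 29 32 33 32 32 52 52 52 52 52 53 51 51 51 51 51 51 51 35 35 35 99
33 33 34 35 34 34 34 34 50 51 51 52 51 52 50 51 52 52 52 51 36 37 36 36 36
36 33 35 35 34 36 37 35 50 51 51 50 52 51 51 52 51 51 52 51 36 37 37 36 38
35 36 37 36 36 36 37 37 50 51 51 51 51 51 50 51 51 51 50 36 36 36 36 37 36
37 36 36 37 37 37 36 37 36 36 38 42 42 43 44 44 36 36 37 36 35 37 36 35 37
36 37 37 37 37 36 36 
[... 778 characters left out ...]
9 37 42 41 43 44 36 36 37
37 37 36 42 43 43 43 41 39 47 48 49 48 49 49 48 48 42 43 44 43 42 37 37 35
36 37 36 37 37 43 43 43 47 48 48 49 50 50 49 48 49 43 43 44 43 37 36 37 36
36 36 36 37 36 36 44 43 48 49 50 50 50 50 50 50 49 47 44 43 36 37 37 37 37
37 37 35 36 38 37 37 43 49 51 49 50 51 51 51 50 50 43 37 36 37 37 36 37 37
36 36 37 36 38 37 37 37 49 50 51 51 51 50 50 51 49 36 38 38 36 36 36 37 37
36 36 36 38 37 37 37 37 48 50 51 50 51 51 50 48 36 37 37 37 36 37 36 36 37
36 37 36 36 37 37 36 37 36 36 36 50 51 51 37 37 37 36 36 36 36 36 36 37 36
36 37 37 37 37 37 36 36 37 37 37 36 38 36 36 37 36 36 37 37 36 37 37 36 37
37 36 37 37 37 37 36 36 37 37 37 36 37 36 36 36 36 36 37 36 36 37 36 37 37
```

```bash
python3 -c "
from plant import robot
print(robot.close_job())"
```

```text
the job is handed in; nothing more can be done
None
```

The job is handed in: the hook is fully down in the block's hole, the eye sits under the post's head, the spring is taut with the pusher home, and the arm let go without touching the mug, jar or onion.

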